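# Program a car remote over the coil pad

## Task

Program the black car remote on the grey key programmer: first press the green key all the way down and let it come up, then do the same with the blue key, one at a time, and leave the red (erase) key alone. Then pick up the remote, carry it over the row of banded packs without disturbing them, and finish still holding it, still and level with its buttons up, just above the white coil pad: centred on the pad, lengthwise along its blue line (either way round), with about one centimetre of air under it. The remote must never touch the programmer; do not put it down or let go.

Things in the scene. Friction and masses are not known exactly. Their poses are not given: they have to be found in the camera images.
- remote: Black car remote, loose, flat, 63 x 31 x 15 mm high, about 50 g: two grey oval buttons and a red dot on top. Origin: centre of its underside; x along its length, y across (grip across the 31 mm width), z up. Solid from x = -24 to +32 mm; at -x a thin key-ring loop. The row of packs stands between it and the programmer; which is left and which right varies.
- programmer: Grey key programmer, fixed to the table, 180 (x) x 150 (y) x 30 mm with a row of three coloured keys along the edge toward -x and a raised white coil pad behind them. Origin: centre of its underside, on the table; its x axis points from the keys to the coil pad, z up.
- coil (a point): Centre of the flat top of the white coil pad, 41 mm above the table, 36 mm behind (+x) the programmer's centre. The pad is 88 mm (x) x 52 mm (y), 11 mm above the housing, marked with a copper oval and a blue centre line. Axes as the programmer's: x along the blue line, along which the remote's length must lie; z up.
- green_key_top (a point): Round spring key, green, 24 mm across; this point is the centre of its top, 52 mm above the table when up (10 mm above its black 40 mm collar). Press this first. The three keys stand in a row along the programmer's y axis, 45 mm apart, 52 mm in front (-x) of its centre; which colour is where varies.
- blue_key_top (a point): Round spring key, blue, 24 mm across; this point is the centre of its top, 52 mm above the table when up (10 mm above its black 40 mm collar). Press this second. The three keys stand in a row along the programmer's y axis, 45 mm apart, 52 mm in front (-x) of its centre; which colour is where varies.
- red_key_top (a point): Round spring key, red, 24 mm across; this point is the centre of its top, 52 mm above the table when up (10 mm above its black 40 mm collar). The erase key: must not be pressed. The three keys stand in a row along the programmer's y axis, 45 mm apart, 52 mm in front (-x) of its centre; which colour is where varies.
- green_key (a joint): Travel of the green key in m: 0 up, 0.006 fully down. Straight down, springs back by itself; it starts to move at about 1.2 N and is fully down at about 4 N. It counts as pressed beyond 0.004 held for 0.1 s and as up below 0.002.
- blue_key (a joint): Travel of the blue key in m: 0 up, 0.006 fully down. Straight down, springs back by itself; it starts to move at about 1.2 N and is fully down at about 4 N. It counts as pressed beyond 0.004 held for 0.1 s and as up below 0.002.
- red_key (a joint): Travel of the red key in m: 0 up, 0.006 fully down. Straight down, springs back by itself; it starts to move at about 1.2 N and is fully down at about 4 N. It counts as pressed beyond 0.004 held for 0.1 s and as up below 0.002.
- strip: Fixed black rubber strip on the table, 270 (x) x 90 (y) x 4 mm, between the programmer and the remote; the three packs stand on it in a row along its x axis (84 mm apart, in any order). Origin: centre of its underside; x along the strip, roughly away from the robot.
- pack_1: Loose banded pack of black sticks standing on the strip, 45 x 72 x 86 mm high (the tallest; its top is 90 mm above the table). Origin: centre of its underside; z up.
- pack_2: As pack_1 but 65 mm high.
- pack_3: As pack_1 but 54 mm high (the lowest).

How it is judged:
By the outcome, as a careful person would: the job done as asked, in the order asked, and still so for the second after the job is handed in, while the arm keeps its last pose, push and grip.
It also fails if it takes over 64 s, if anything falls off the work surface, if the arm or the gripper's body presses on something with over 40 N, if the wrist force passes 120 N, or if a joint passes its speed limit or range.

## Robot

A 7-joint arm with a two-finger parallel gripper is mounted at the origin on a cart in front of the work surface, level with it; the furniture and walls round the work are solid. World frame = base frame: x ahead of the robot, y to its left, z up, the work surface at z = 0. Lengths are in m, angles in rad, forces in N, time in s.
With the tool pointing down it reaches from about 0.4 to 0.9 m from the base axis. Payload 5.6 kg.
Tool frame: the origin (TCP) lies midway between the tips of the shut fingers; the grasp point (between the pads) lies 19 mm behind it; z points along the fingers, y is the line along which they close (so a half turn about z gives the same grasp; the last joint's range is limited). The gripper opens to 92 mm and grips with 3 to 60 N. Pads are 20 mm wide; open, the fingers measure 128 mm over their backs; the gripper's body (75 mm by 189 mm) begins 69 mm behind the grasp point.
Start: joints at [1.192, 0.468, -0.012, 1.603, 0.006, 1.071, -0.056], TCP at [0.214, -0.614, 0.215] pointing down, gripper open.
Joint ranges: [-2.53, 2.53], [-0.31, 2.02], [-1.57, 1.55], [0.28, 2.44], [-1.29, 4.43], [0.15, 1.84], [-2.92, 2.92]. Speed limits (rad/s): [2.57, 2.57, 3.14, 3.14, 3.14, 3.14, 3.14].

## Interface

Orientations are given as a 3x3 rotation matrix whose columns are the frame's x, y, z axes.
In Python, from station import env, effector, solver, viewer, workorder, search_frame, tip_of gives the robot as it stands. Calls block until the motion is done:
- env.reach(position, orientation): joint-space move of the TCP to a pose.
- env.movel(position, frame=None, rate=0.15): straight line of the TCP; frame=None keeps the orientation; rate is the mean speed in m/s.
- env.goto_joints(angles): joint-space move.
- effector.release() and effector.grasp(squeeze=None): open the fingers fully, or close them until they stop; squeeze is the grip in N (None keeps the last).
- env.pause(seconds).
- solver.inverse_kinematics(position, orientation): joint angles nearest the present ones, or None.
- env.sense(): the state.
- viewer.read_camera(name): name is "scene" or "side" or "wrist"; returns (picture, depth): 384x512x3 uint8, red, green, blue; 384x512 float32, m along the optical axis (not along the pixel's ray), 0 where there is no reading.
- viewer.camera_info(name): a dict with "intrinsics" (3x3 intrinsics, pixels), "dist_coeffs" ([k1, k2, p1, p2, k3] as OpenCV has them; the pictures are not rectified), "eye" and "rotation" of the camera in the world; the wrist camera has in their place "T_tool_cam" (4x4, takes a point from camera to tool coordinates, whose origin is the TCP and whose axes are the flange's). Camera axes: x right, y up, looking along -z (the intrinsics and any distortion apply to the point x, -y, -z); pixel columns grow to the right and rows downward; lengths in m; the calibration is good to about 2 mm. A picture is of the moment at which its call begins: read the wrist's pose just before it. camera_info takes no time and is no camera call.
A pose or a line that the arm cannot do raises env.PlanningError and nothing moves.
- workorder.finish_job(): hands the job in; it is judged then, once.
Trained networks look in the newest picture that a camera, given by its name, has taken for a name from the list of things; names that differ only in an ending like _2 or _b are one class to them, and where a whole thing is asked for, a point or a joint stands for the part that bears it (a point fixed in the world has none). Each returns a list of dicts, best first, with "score" (0 to 1); they miss things now and then, are a little off and sometimes report something else, mostly with a low value. They report only what shows in the picture. A call takes as long as a camera call.
- search_frame(camera, name): "at" ([x, y, z] in m, in world coordinates, good to about 4 mm: the middle of the surface that is visible of it).
- tip_of(camera, name): "at" ([x, y, z] in m, in world coordinates, good to about 4 mm: a listed point, or the origin of a listed thing).
The state is a dict: "t": time; "joint_positions": joint angles; "joint_velocities": joint speeds; "tau": joint torques, N m; "ee_pos": TCP position; "tcp_rot": TCP orientation; "wrist_force": force on the tool from outside, world axes, zero at the start; "moment": the same for the moment, N m; "gripper_width": finger opening in m; "grasp_force": force on a finger pad.
Only numpy, scipy, OpenCV 4.12 (cv2) and the standard library are available. Lean on these libraries where they do the work, as an engineer would, in place of code of your own. Each camera call takes 0.05 s, during which the arm holds its last target. There are 200 camera calls.

## Working session

There is one attempt and no reset: what is moved stays moved. The work goes in short steps, each a Python script; the robot and the scene stay as the last script left them, time stands still between calls to the robot, and variables do not carry over. Pictures are saved under pics/ and viewed, at most 10 in all, crops included, and the job is handed in when it is done.

```bash
mkdir -p pics; ls; python3 - <<'E'
from station import env, effector, solver, viewer, workorder, search_frame, tip_of
import numpy as np, cv2
ims=[]
for c in ["scene","side"]:
    im,d=viewer.read_camera(c); cv2.imwrite(f"pics/{c}0.png",im[:,:,::-1])
    i=viewer.camera_info(c); print(c,np.round(i["eye"],3).tolist(),np.round(i["rotation"],3).tolist(),np.round(i["dist_coeffs"],3))
    for n in ["remote","programmer","coil","green_key_top","blue_key_top","red_key_top","strip","pack_1"]:
        r=tip_of(c,n); print(n,[(np.round(x["at"],3).tolist(),round(x["score"],2)) for x in r[:4]])
s=env.sense();print(s["t"],s["ee_pos"],s["tcp_rot"],s["wrist_force"],s["gripper_width"])
E
```

```text
pics
station.py
scene [0.104, 0.728, 0.911] [[-0.879, 0.332, -0.343], [-0.477, -0.61, 0.632], [0.0, 0.719, 0.695]] [-0.098  0.     0.     0.     0.   ]
remote [([0.493, -0.295, 0.001], 0.49)]
programmer [([0.513, 0.264, 0.002], 0.98)]
coil [([0.556, 0.257, 0.043], 0.93)]
green_key_top [([0.467, 0.276, 0.05], 0.66)]
blue_key_top [([0.477, 0.318, 0.054], 0.59)]
red_key_top [([0.461, 0.235, 0.051], 0.6)]
strip [([0.498, -0.021, 0.0], 0.61)]
pack_1 [([0.415, -0.028, 0.007], 0.77), ([0.578, -0.014, 0.004], 0.65), ([0.491, -0.029, 0.002], 0.6)]
side [0.957, 0.548, 0.888] [[-0.781, -0.468, 0.413], [0.625, -0.59, 0.511], [0.005, 0.657, 0.754]] [-0.018  0.     0.     0.     0.   ]
remote [([0.493, -0.294, 0.0], 0.56)]
programmer [([0.522, 0.269, -0.002], 0.78)]
coil [([0.556, 0.261, 0.042], 0.88)]
green_key_top [([0.47, 0.274, 0.051], 0.62)]
blue_key_top [([0.474, 0.32, 0.057], 0.42)]
red_key_top [([0.46, 0.23, 0.056], 0.59)]
strip []
pack_1 [([0.494, -0.023, 0.006], 0.88), ([0.414, -0.029, 0.003], 0.85), ([0.578, -0.011, -0.0], 0.61)]
0.9 [ 0.21414089 -0.61373388  0.21461718] [[ 9.44177831e-01  3.29436220e-01 -2.31767693e-05]
 [ 3.29436217e-01 -9.44177828e-01 -9.16931156e-05]
 [-5.20900251e-05  7.89393398e-05 -9.99999996e-01]] [ 0.18884065 -0.38461838 -0.37740469] 0.09190198701319731
```

View pics/scene0.png

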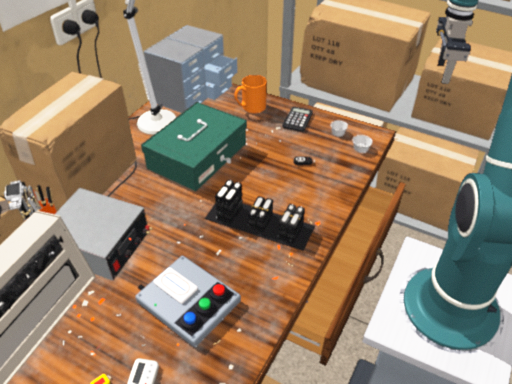

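View pics/side0.png

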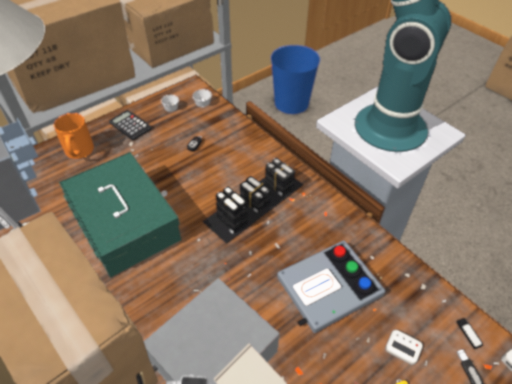

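The scene view shows the programmer at about (190,300), with the blue, green and red keys at (190,318), (204,304) and (218,290). The packs are at (260,212), the tallest one farthest, and the remote is at (303,160). The side view agrees: remote (194,144), red, green and blue keys at (340,252), (352,267) and (365,284).

Next I'll take a wrist view over the programmer.

```bash
cat > h.py <<'E'
from station import env, effector, solver, viewer, workorder, search_frame, tip_of
import numpy as np, cv2
def cam(c):
    i=viewer.camera_info(c)
    if c=="wrist":
        s=env.sense(); T=np.eye(4); T[:3,:3]=s["tcp_rot"]; T[:3,3]=s["ee_pos"]; T=T@np.array(i["T_tool_cam"])
        R,e=T[:3,:3],T[:3,3]
    else: R,e=np.array(i["rotation"]),np.array(i["eye"])
    im,d=viewer.read_camera(c)
    return dict(im=im,d=d,R=R,e=e,K=np.array(i["intrinsics"]),D=np.array(i["dist_coeffs"]))
def toplane(C,uv,z):
    p=cv2.undistortPoints(np.array(uv,float).reshape(-1,1,2),C["K"],C["D"]).reshape(-1,2)
    r=np.c_[p[:,0],-p[:,1],-np.ones(len(p))]@C["R"].T
    return C["e"]+r*((z-C["e"][2])/r[:,2])[:,None]
def down(yaw): # tool x at yaw, pointing down
    c,s=np.cos(yaw),np.sin(yaw); return np.array([[c,s,0],[s,-c,0],[0,0,-1.]])
def nets(c,names):
    for n in names:
        print(c,n,[(np.round(x["at"],4).tolist(),round(x["score"],2)) for x in tip_of(c,n)[:3]])
def st(): 
    s=env.sense(); print("t",round(s["t"],2),np.round(s["ee_pos"],4),"F",np.round(s["wrist_force"],2),"w",round(s["gripper_width"],4),round(float(np.max(s["grasp_force"])),2),"q",np.round(s["joint_positions"],2)); return s
E
python3 - <<'E'
from h import *
print(np.round(viewer.camera_info("wrist")["T_tool_cam"],3).tolist())
effector.grasp(5)
env.reach([0.47,0.27,0.26],down(-0.17)); st()
C=cam("wrist"); cv2.imwrite("pics/w1.png",C["im"][:,:,::-1])
nets("wrist",["coil","green_key_top","blue_key_top","red_key_top","programmer"]); st()
np.savez("w1.npz",**C)
E
```

```text
[[-0.0, 0.968, 0.249, 0.07], [1.0, 0.0, -0.0, -0.002], [-0.0, 0.249, -0.968, -0.17], [0.0, 0.0, 0.0, 1.0]]
t 5.46 [0.4704 0.2694 0.2598] F [ 0.95  0.49 -0.28] w 0.0006 0.0 q [ 0.35  0.58 -1.28  1.77  0.58  1.25 -2.83]
wrist coil [([0.559, 0.2604, 0.0385], 0.68)]
wrist green_key_top [([0.4678, 0.2729, 0.0518], 0.75)]
wrist blue_key_top [([0.4747, 0.3218, 0.0552], 0.78)]
wrist red_key_top [([0.4637, 0.2307, 0.0502], 0.7)]
wrist programmer [([0.5173, 0.2655, -0.0018], 0.74)]
t 5.76 [0.4701 0.2699 0.26  ] F [-0.6   0.33 -0.04] w 0.0005 0.0 q [ 0.35  0.58 -1.28  1.77  0.58  1.25 -2.83]
```

View pics/w1.png

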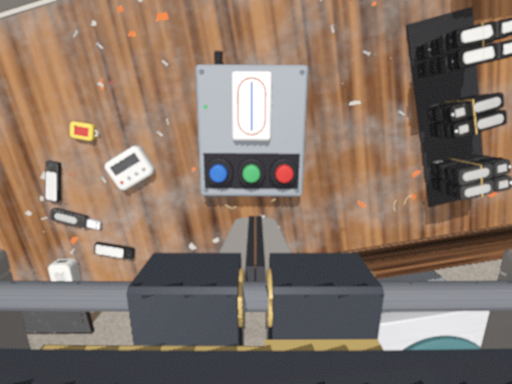

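The wrist view shows blue, green and red keys at (218,173), (251,173) and (285,173), and the pad at (252,105) with its line vertical. I'll fit the programmer pose from all three cameras.

```bash
cat > fit.py <<'E'
from h import *
from scipy.optimize import least_squares
def blob(m,near=None):
    n,l,s,c=cv2.connectedComponentsWithStats(m.astype(np.uint8))
    ok=[i for i in range(1,n) if s[i,4]>20]
    if near is not None: i=min(ok,key=lambda i:np.hypot(*(c[i]-near)))
    else: i=max(ok,key=lambda i:s[i,4])
    return c[i],(l==i),s[i,4]
def world2px(C,P):
    q=(np.atleast_2d(P)-C["e"])@C["R"]; q=q*[1,-1,-1]
    return cv2.projectPoints(q,np.zeros(3),np.zeros(3),C["K"],C["D"])[0].reshape(-1,2)
def fit(C,key):
    hsv=cv2.cvtColor(C["im"],cv2.COLOR_RGB2HSV).astype(int);h,s,v=hsv[...,0],hsv[...,1],hsv[...,2]
    obs={}
    for n,m,p0 in [("r",((h<8)|(h>172))&(s>150)&(v>90),[.4617,.232,.05]),("g",(h>45)&(h<80)&(s>120)&(v>70),[.468,.2745,.05]),("b",(h>98)&(h<125)&(s>120)&(v>90),[.475,.3195,.05]),("pad",(s<30)&(v>200),[.556,.26,.041])]:
        c,mm,a=blob(m,world2px(C,p0)[0]); obs[n]=toplane(C,[c],.041 if n=="pad" else .0505)[0,:2]; print(key,n,c.round(1),a,obs[n].round(4))
        if n=="pad":
            pts=np.argwhere(mm)[:,::-1].astype(np.float32); w=toplane(C,pts,.041)[:,:2]
            r=cv2.minAreaRect((w*1000).astype(np.float32)); print("   rect",np.round(r[0],1),np.round(r[1],1),round(r[2],1))
    return obs
def solve(obs):
    loc={"g":[-.052,0],"r":[-.052,-.045],"b":[-.052,.045],"pad":[.036,0]}
    f=lambda p:np.concatenate([np.array(p[:2])+np.array([[np.cos(p[2]),-np.sin(p[2])],[np.sin(p[2]),np.cos(p[2])]])@loc[k]-obs[k] for k in loc])
    r=least_squares(f,[.52,.265,-.17]); print("   pose",r.x.round(4),"res mm",(r.fun*1000).round(1)); return r.x
E
python3 - <<'E'
from fit import *
W=dict(np.load("w1.npz"))
ps=[solve(fit(W,"wrist"))]+[solve(fit(cam(c),c)) for c in ["scene","side"]]
p=np.mean(ps,0); print(p)
c,s=np.cos(p[2]),np.sin(p[2])
for t in ([p[0]+.036*c,p[1]+.036*s,.055],[p[0]-.052*c,p[1]-.052*s,.06],[.493,-.295,.1]):
  for yaw in (p[2],p[2]+np.pi,p[2]+np.pi/2,p[2]-np.pi/2):
    q=solver.inverse_kinematics(t,down(yaw)); print(np.round(t,3),round(yaw,2),None if q is None else np.round(q,2))
E
```

```text
wrist r [283.9 173.4] 276 [0.4599 0.2323]
wrist g [251.  173.9] 229 [0.4669 0.2764]
wrist b [217.9 173. ] 291 [0.4758 0.3203]
wrist pad [251.3 105.6] 1178 [0.5548 0.2606]
   rect [553.5 260.4] [33.1 68.2] 79.4
   pose [ 0.5189  0.2671 -0.1785] res mm [ 0.8 -0.1 -0.2 -0.3 -0.1  0.3 -0.5  0.1]
scene r [218.4 289.5] 117 [0.4591 0.2308]
scene g [204.1 303. ] 127 [0.4673 0.2745]
scene b [189.2 317.2] 137 [0.4757 0.3183]
scene pad [175.6 289.6] 2602 [0.5441 0.2703]
   rect [515.9 270.5] [141.4 171.2] 79.9
   pose [ 0.5163  0.27   -0.1136] res mm [-2.6  1.5  0.5  0.5 -5.9  2.4  8.  -4.3]
side r [339.1 251. ] 116 [0.4612 0.2328]
side g [351.5 266.2] 128 [0.4684 0.2766]
side b [364.4 282.6] 140 [0.4763 0.3207]
side pad [315.9 286.3] 1003 [0.5569 0.2609]
   rect [555.9 260.7] [54.5 91.4] 80.0
   pose [ 0.5202  0.2675 -0.1742] res mm [ 0.6 -0.  -0.  -0.6  0.6  0.2 -1.2  0.4]
[ 0.51848094  0.26821191 -0.15542876]
[0.554 0.263 0.055] -0.16 [ 0.16  0.86 -0.96  1.76  0.83  0.99 -2.86]
[0.554 0.263 0.055] 2.99 [ 0.32  1.14 -1.34  1.75  1.18  1.29  0.09]
[0.554 0.263 0.055] 1.42 [ 0.3   1.1  -1.29  1.75  1.13  1.24 -1.46]
[0.554 0.263 0.055] -1.73 [-1.32  1.11  1.33  1.86 -1.18  1.24 -2.88]
[0.467 0.276 0.06 ] -0.16 [-0.07  0.62 -0.67  1.94  0.55  0.77 -2.79]
[0.467 0.276 0.06 ] 2.99 [ 0.3   1.05 -1.33  1.92  1.13  1.2  -0.06]
[0.467 0.276 0.06 ] 1.42 [ 0.29  1.03 -1.31  1.92  1.11  1.18 -1.62]
[0.467 0.276 0.06 ] -1.73 [ 0.3   1.05 -1.33  1.92  1.13  1.2   1.51]
[ 0.493 -0.295  0.1  ] -0.16 [ 1.28  0.84 -1.15  1.83  0.88  1.09 -1.94]
[ 0.493 -0.295  0.1  ] 2.99 [ 1.34  1.   -1.33  1.83  1.04  1.23  1.1 ]
[ 0.493 -0.295  0.1  ] 1.42 [ 1.37  1.1  -1.43  1.83  1.13  1.34 -0.53]
[ 0.493 -0.295  0.1  ] -1.73 [ 0.49  0.48 -0.01  1.88  0.01  0.78 -2.82]
```

```bash
python3 - <<'E'
from h import *
p=np.array([.5192,.2672]); y=-.176; px=np.array([np.cos(y),np.sin(y)]); py=np.array([-px[1],px[0]])
R=down(y+np.pi/2)
def press(k):
    env.movel([*k,.068],R,.2); F0=env.sense()["wrist_force"][2]
    for z in (.0475,.0455,.0445):
        env.movel([*k,z],R,.06); env.pause(.15); s=env.sense(); f=s["wrist_force"][2]-F0
        print(z,np.round(s["ee_pos"],4),round(f,2))
        if f>4.2: break
    env.pause(.25)
    env.movel([*k,.075],R,.12); env.pause(.15); st()
g=p-.052*px; b=g+.045*py
env.reach([*g,.085],R); st()
press(g); press(b)
E
```

```text
t 6.97 [0.4684 0.2765 0.0855] F [ 0.33  0.19 -0.28] w 0.0006 0.0 q [ 0.31  1.01 -1.35  1.91  1.08  1.21 -1.62]
0.0475 [0.4685 0.2764 0.0479] 2.54
0.0455 [0.4685 0.2765 0.0464] 8.68
t 9.05 [0.4675 0.2758 0.0741] F [-0.16 -0.48 -0.  ] w 0.0004 0.0 q [ 0.3   1.02 -1.33  1.91  1.09  1.2  -1.63]
0.0475 [0.4763 0.3198 0.0474] 2.86
0.0455 [0.4763 0.3201 0.0464] 10.6
t 11.26 [0.4755 0.3202 0.0742] F [ 0.14 -0.14 -0.76] w 0.0006 0.0 q [ 0.2   1.04 -1.31  1.84  1.09  1.22 -1.65]
```

```bash
python3 - <<'E'
from fit import *
env.movel([.47,.31,.2],None,.3)
env.reach([.40,-.285,.2],down(0.)); effector.release(); st()
C=cam("wrist"); np.savez("w2.npz",**C)
im=C["im"].copy(); uv=world2px(C,[.493,-.2945,.008])[0]; print(uv)
nets("wrist",["remote"]); print([(np.round(x["at"],4),x["score"]) for x in search_frame("wrist","remote")[:2]])
u,v=uv.round().astype(int); u=np.clip(u,60,452);v=np.clip(v,60,324)
cv2.imwrite("pics/w2.png",cv2.resize(im[v-60:v+60,u-60:u+60,::-1],None,fx=5,fy=5,interpolation=cv2.INTER_CUBIC)); print(u,v)
E
```

```text
t 15.35 [ 0.4   -0.285  0.2  ] F [ 0.14  0.11 -0.88] w 0.0918 0.0 q [ 1.52  0.53 -1.23  1.95  0.57  1.08 -1.53]
[263.7276347   97.65790693]
wrist remote [([0.4937, -0.2979, -0.0015], 0.68)]
[(array([ 0.497 , -0.2944,  0.016 ]), 0.86)]
264 98
```

View pics/w2.png

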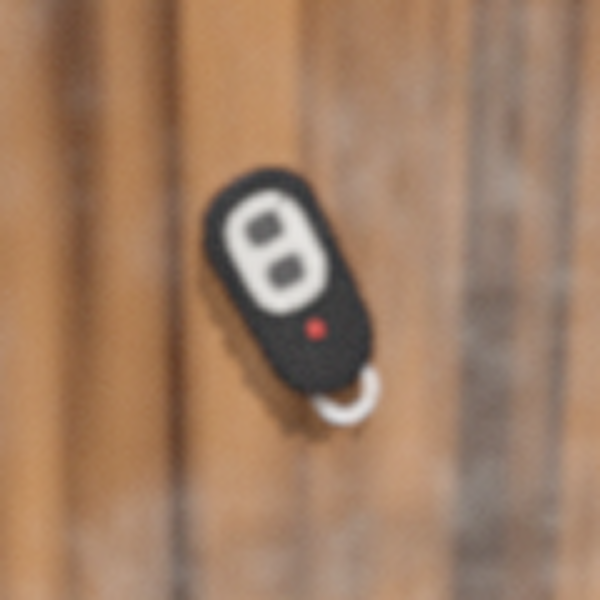

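The crop shows the remote with its loop at lower right (345,400), front end at the top (262,170) and red dot at (316,328). That puts its +x axis up and to the left. Next I'll measure it and plan the grasp.

```bash
python3 - <<'E'
from fit import *
C=dict(np.load("w2.npz"))
hsv=cv2.cvtColor(C["im"],cv2.COLOR_RGB2HSV).astype(int);s,v=hsv[...,1],hsv[...,2]
def rect(m,z,n):
    m=cv2.morphologyEx(m.astype(np.uint8),cv2.MORPH_CLOSE,np.ones((5,5)))
    c,mm,a=blob(m,np.array([262,98])); pts=np.argwhere(mm)[:,::-1]
    w=toplane(C,pts,z)[:,:2]; r=cv2.minAreaRect((w*1000).astype(np.float32)); cen=w.mean(0)
    cov=np.cov((w-cen).T); e=np.linalg.eigh(cov)[1][:,1]; e=e*np.sign(e[0])
    l=(w-cen)@e; print(n,a,"rect",np.round(r[0],1),np.round(r[1],1),round(r[2],1),"pca yaw",round(float(np.arctan2(e[1],e[0])),3),"cen",cen.round(4),"ext",l.min().round(4),l.max().round(4))
rect((v<85)|((s<50)),.013,"all"); rect((v<85),.013,"dark")
rd=((hsv[...,0]<8)|(hsv[...,0]>172))&(s>120)&(v>110)
c,_,a=blob(rd*1,np.array([267,104])) if rd.sum()>0 and True else 0; print("red",c,a,toplane(C,[c],.015))
for yaw in (3.59,.45):
    q=solver.inverse_kinematics([.496,-.294,.005],down(yaw)); print(yaw,None if q is None else np.round(q,2))
E
```

```text
all 1056 rect [ 492.1 -293.9] [61.6 27.7] 28.4 pca yaw 0.493 cen [ 0.4945 -0.2929] ext -0.0334 0.0282
dark 557 rect [ 495.5 -292.1] [53.2 27.7] 28.4 pca yaw 0.51 cen [ 0.4917 -0.2938] ext -0.0225 0.0308
red [445.80232558  17.95348837] 86 [[ 0.57915251 -0.49888741  0.015     ]]
3.59 [-0.29  0.99  1.11  1.95 -1.11  0.98 -2.88]
0.45 [ 1.16  0.91 -0.95  1.86  0.95  0.91 -1.38]
```

```bash
python3 - <<'E'
from h import *
yaw=.496; a=np.array([np.cos(yaw),np.sin(yaw)]); o=np.array([.4925,-.2945]); g=o+.003*a
q=solver.inverse_kinematics([*g,.10],down(yaw)); q=np.array(q); q[6]+=np.pi; print(q.round(2))
env.goto_joints(q); R=down(yaw+np.pi); st()
env.movel([*g,.004],R,.1); st()
effector.grasp(20); s=st()
env.movel([*g,.12],R,.12); s=st()
C=cam("wrist"); cv2.imwrite("pics/w3.png",C["im"][:,:,::-1])
E
```

```text
[ 1.25  0.82 -1.11  1.83  0.84  1.06  1.87]
t 18.36 [ 0.4951 -0.2932  0.1001] F [-0.6   0.29  0.95] w 0.0918 0.0 q [ 1.25  0.81 -1.11  1.83  0.84  1.06  1.87]
t 19.47 [ 0.4957 -0.2932  0.0046] F [-0.38  1.1   0.56] w 0.0921 0.0 q [ 1.18  0.93 -0.99  1.86  0.98  0.93  1.78]
t 20.45 [ 0.4952 -0.2931  0.004 ] F [ 0.47  0.4  -0.53] w 0.0283 19.96 q [ 1.18  0.93 -0.98  1.86  0.98  0.93  1.78]
t 21.57 [ 0.4946 -0.293   0.1192] F [-0.18  0.08 -0.63] w 0.0287 19.96 q [ 1.27  0.79 -1.13  1.82  0.82  1.09  1.89]
```

View pics/w3.png

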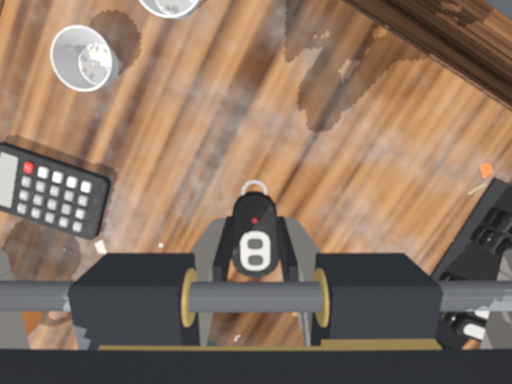

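The remote is held: loop at (254,181), red dot at (254,220), front end near (255,275), and it sits straight between the fingers. Now I'll carry it high over the packs and measure it in the hand on the way.

```bash
cat > held.py <<'E'
from fit import *
def held(tag,crop=False):
    s=env.sense(); C=cam("wrist"); T=np.array(viewer.camera_info("wrist")["T_tool_cam"])
    im=C["im"]; hsv=cv2.cvtColor(im,cv2.COLOR_RGB2HSV).astype(int)
    rd=((hsv[...,0]<10)|(hsv[...,0]>170))&(hsv[...,1]>110)&(hsv[...,2]>70); rd[:205]=0; rd[235:]=0; rd[:,:240]=0; rd[:,270:]=0
    P=lambda uv,h:((toplane(C,uv,s["ee_pos"][2]-.004+h)-s["ee_pos"])@s["tcp_rot"])*1000
    if rd.sum()>0: c=np.argwhere(rd).mean(0)[::-1]; print(tag,"dot",c.round(1),rd.sum(),"tool mm",P([c],.015).round(1))
    wh=(hsv[...,1]<40)&(hsv[...,2]>120); wh[:175]=0
    # depth plane of top in tool frame
    vv,uu=np.mgrid[205:268,244:266]; d=C["d"][205:268,244:266].ravel(); uv=np.c_[uu.ravel(),vv.ravel()]
    p=cv2.undistortPoints(uv.astype(float).reshape(-1,1,2),C["K"],C["D"]).reshape(-1,2)
    X=np.c_[p[:,0]*d,-p[:,1]*d,-d]@T[:3,:3].T+T[:3,3]; X=X[(d>0)&(abs(X[:,2]-np.median(X[:,2]))<.004)]
    A=np.c_[X[:,:2],np.ones(len(X))]; k=np.linalg.lstsq(A,X[:,2],rcond=None)[0]
    print("  top plane tool z mm",(k[2]*1000).round(2),"slopes",k[:2].round(3),len(X))
    return C
E
python3 - <<'E'
from held import *
W=dict(np.load("w2.npz")); d=toplane(W,[[267.2-.5,103.6-.5]],.015)[0,:2]; y=.496; r=d-[.4925,-.2945]
print("dot in remote", (r@[np.cos(y),np.sin(y)]*1000).round(1),(r@[-np.sin(y),np.cos(y)]*1000).round(1))
held("lift")
y=-.176; px=np.array([np.cos(y),np.sin(y)]); c=np.array([.5192,.2672])+.036*px
R=down(y+np.pi)
p=env.sense()["ee_pos"]; env.movel([p[0],p[1],.21],None,.25)
env.reach([*(c-0.0*px),.19],R); st()
held("over"); C=cam("scene"); nets("scene",["remote"]); C=cam("side"); nets("side",["remote"])
print(c)
E
```

```text
dot in remote -7.0 -0.0
lift dot [254.1 220.2] 34 tool mm [[ 11.2   1.1 -11. ]]
  top plane tool z mm -9.75 slopes [ 0.027 -0.003] 1377
t 24.18 [0.5552 0.2596 0.1897] F [-0.13  0.13  0.41] w 0.0286 19.96 q [ 0.18  0.64 -0.96  1.68  0.58  1.13  0.45]
over dot [254.  220.2] 35 tool mm [[ 12.2   0.7 -11. ]]
  top plane tool z mm -9.78 slopes [ 0.026 -0.   ] 1384
scene remote [([0.5552, 0.2589, 0.1844], 0.57), ([0.5556, 0.2545, 0.0427], 0.55), ([0.5147, 0.2634, -0.0008], 0.51)]
side remote [([0.5537, 0.2571, 0.1879], 0.64)]
[0.55464387 0.26089666]
```

```bash
python3 - <<'E'
from held import *
y=-.176; px=np.array([np.cos(y),np.sin(y)]); c=np.array([.5548,.2607]); t=c+.004*px; R=down(y+np.pi)
env.movel([*t,.10],R,.12); env.movel([*t,.056],R,.06); env.pause(.3); st()
held("final")
out=[]
for n,z in (("scene",.066),("side",.066)):
    C=cam(n); nets(n,["remote","coil"]); u,v=world2px(C,[*c,.06])[0].round().astype(int)
    out.append(cv2.resize(C["im"][v-40:v+40,u-40:u+40,::-1],(400,400),interpolation=cv2.INTER_CUBIC)); print(n,u,v)
cv2.imwrite("pics/f.png",np.hstack(out)); st()
E
```

```text
t 26.52 [0.5589 0.26   0.0563] F [-0.68  0.25  0.16] w 0.0286 19.96 q [ 0.1   0.8  -0.84  1.75  0.72  0.93  0.35]
final dot [253.9 220.2] 34 tool mm [[ 12.2   0.6 -11. ]]
  top plane tool z mm -9.77 slopes [0.025 0.   ] 1384
scene remote [([0.5572, 0.2619, 0.0518], 0.74)]
scene coil [([0.5571, 0.2587, 0.0535], 0.73), ([0.5525, 0.259, 0.043], 0.61)]
scene 173 279
side remote [([0.5545, 0.2602, 0.0555], 0.7)]
side coil [([0.5567, 0.2551, 0.0342], 0.89)]
side 318 281
t 26.87 [0.5587 0.26   0.056 ] F [ 0.5  -0.43 -0.2 ] w 0.0283 19.96 q [ 0.1   0.8  -0.84  1.75  0.72  0.93  0.35]
```

View pics/f.png

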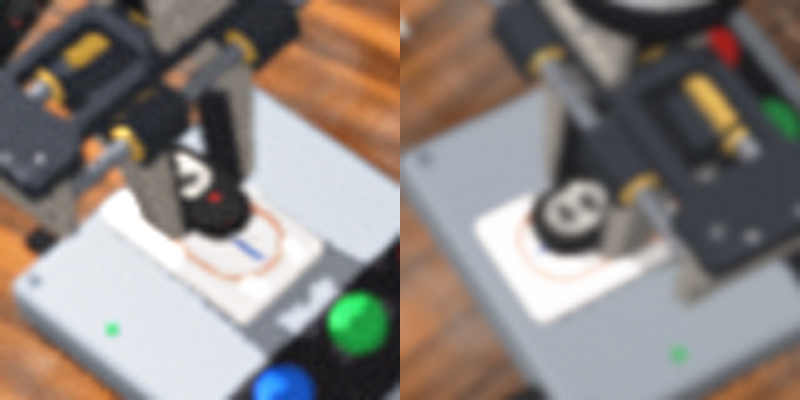

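The remote hangs centred over the pad along the blue line, loop toward the keys, with a gap under it. In the scene crop the red dot is at (215,197). I'll check that pixel, then hand in.

```bash
python3 - <<'E'
from held import *
C=cam("scene"); d=toplane(C,[[133+215/5-.4,239+197/5-.4]],.0665)[0,:2]
y=-.176; px=np.array([np.cos(y),np.sin(y)]); py=np.array([-px[1],px[0]]); c=np.array([.5548,.2607])
o=d+.007*px; print("origin from dot rel coil mm",((o-c)@px*1000).round(1),((o-c)@py*1000).round(1))
print(np.round(env.sense()["tcp_rot"],3).tolist())
hsv=cv2.cvtColor(C["im"],cv2.COLOR_RGB2HSV).astype(int);h,s,v=hsv[...,0],hsv[...,1],hsv[...,2]
for n,m,l in (("g",(h>45)&(h<80)&(s>120)&(v>70),[-.088,0]),("b",(h>98)&(h<125)&(s>120)&(v>90),[-.088,.045])):
    e=c+l[0]*px+l[1]*py; k=toplane(C,[blob(m,world2px(C,[*e,.05])[0])[0]],.0505)[0,:2]-e; print(n,(k@px*1000).round(1),(k@py*1000).round(1))
E
```

```text
origin from dot rel coil mm 1.1 -2.9
[[-0.985, 0.175, -0.0], [0.175, 0.985, 0.0], [0.0, -0.0, -1.0]]
g -0.7 -1.6
b -0.9 -1.3
```

```bash
python3 -c "
from h import *
st(); print(workorder.finish_job())"
```

```text
t 26.92 [0.5587 0.26   0.056 ] F [-0.09  0.57 -0.18] w 0.0285 19.96 q [ 0.1   0.8  -0.84  1.75  0.72  0.93  0.35]
the job is handed in; nothing more can be done
None
```

I handed the job in at 26.9 s (no verdict was returned): the green key then the blue key pressed fully and released, red left alone, and the remote carried at about 20 cm over the packs and now held still about 1 cm above the coil pad, lengthwise along the blue line and centred to within about 2 mm by camera estimate.

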